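# Reset the overload relay through its covered well

## Robot

A 7-joint arm with a two-finger parallel gripper is mounted at the origin on the work surface; the furniture and walls round the work are solid. World frame = base frame: x ahead of the robot, y to its left, z up, the work surface at z = 0. Lengths are in mm, angles in rad, forces in N, time in s.
With the tool pointing down it reaches from about 425 to 925 mm from the base axis. Payload 6.8 kg.
Tool frame: the origin (TCP) lies on the centre line of the jaws, within the pads' length; the fingertips stand 25 mm ahead of it and the grasp point (between the pads) lies 6 mm ahead of it; z points along the fingers, y is the direction in which the jaws open and shut (so a half turn about z gives the same grasp; the last joint's range is limited). The gripper opens to 88 mm and grips with 3 to 60 N. Pads are 20 mm wide; open, the fingers measure 115 mm over their backs; the gripper's body (75 mm by 178 mm) begins 61 mm behind the grasp point.
Start: joints at [1.072, 0.477, 0.022, 1.555, -0.011, 1.109, -0.083], TCP at [257.136, -624.122, 247.664] pointing down, gripper open.
Joint ranges: [-2.96, 2.96], [-0.34, 2.1], [-1.41, 1.46], [0.24, 2.44], [-1.37, 4.51], [0.17, 1.92], [-2.96, 2.96]. Speed limits (rad/s): [2.39, 2.39, 3.14, 3.14, 3.14, 3.14, 3.14].

## Interface

Orientations are given as a rotation vector (axis times angle).
In Python, from bench import bot gives the robot as it stands. The module is installed in compiled form; this text tells all that it offers.
- The arm moves only by the tool arm_command, never from a script. Its argument "targets" is one flat list of numbers, 7 for each row, row after row: the shift along the tool's x, y, z in m, then the turn, a rotation vector about the tool's x, y, z in rad, then the opening, from 0 (shut) to 1 (fully open). In form: [dx, dy, dz, wx, wy, wz, grip, dx, dy, dz, wx, wy, wz, grip, ...]. A call has exactly 5 rows; each row is the pose to reach, as a shift and turn from the pose commanded when the call began, along the tool's axes at that moment; what a row does not reach only later rows make up. A row lasts 1/10 s, in which the tool goes at most 50 mm and 8.59 degrees, less where a joint would pass 70% of its speed; a pose out of reach is approached as far as the arm can. A call with a gripper value outside its range is refused whole. The fingers move at their own pace and stop on an object; "squeeze" is the grip in N (left out, the last holds). Time passes only in rows, so rows that repeat a pose let the fingers close, or fill a call up. It gives the time, the measured TCP pose, the force and the opening at its end, in the units of the state.
- bot.get_state(): the state, without advancing time (a new reading comes with each control period).
- bot.capture(name): name is "side" or "top"; returns a dict with "img" (400x640x3 uint8, red, green, blue), "K" (3x3 intrinsics, pixels), "rvec" (rotation vector, rad) and "tvec" (3), from world to camera coordinates, as OpenCV has them. Camera axes: x right, y down, z forward; pixel columns grow to the right and rows downward; lengths in mm; the calibration is good to about 2 mm. A picture is of the moment at which its call begins. There is no depth.
- bot.finish_job(): hands the job in, once; it reports no verdict.
The state is a dict: "clock": time; "q": joint angles; "dq": joint speeds; "effort": joint torques, N m; "tool_pos": TCP position; "ee_rot": TCP orientation; "wrist_force": force on the tool from outside, world axes, zero at the start; "ft_torque": the same for the moment, N m; "width": opening from 0.0 (shut) to 1.0 (fully open).
Only numpy, scipy, OpenCV 4.12 (cv2) and the standard library are available. Lean on these libraries where they do the work, as an engineer would, in place of code of your own. Each camera call takes 0.05 s, during which the arm holds its last target. There are 200 camera calls.

## Task

Two grey control boxes stand on the bench; one has a sliding steel cover over a round well, in which the relay's reset key sits sunken. With the fingertips only, push that cover fully open, press the reset key in the well fully down and let it spring back, then push the cover fully shut again. Do not lift either box or shove it about, do not press the key in the other box's square open well, and leave the tools and things around them where they are.

Things in the scene. Friction and masses are not known exactly. Their poses are not given: they have to be found in the camera images.
- reset_box: The box to work on: grey metal box 122 (x) x 192 (y) x 70 mm high, 2.2 kg, loose on rubber feet; origin at the centre of its underside, z up, y along its length. On its top (z = 70 mm) two guide rails, 9 mm high, run along y at x = +-36 mm with the sliding cover between them; 5 mm high end stops at y = -88 and +56 mm. Round well at x = 0, y = -50 mm.
- reset_well (a point): Centre of the mouth of the round well, level with the reset box's top (70 mm up). The well is 48 mm in diameter, 40 mm deep, with upright walls; the black reset key, 28 mm across, stands in its centre, its flat top 22 mm below the mouth when not pressed. Axes as the box.
- reset_key (a joint): Travel of the reset key, m: 0 up, 0.005 fully down. Spring return: about 2 N to start, 5 N fully down.
- reset_cover (a joint): Position of the sliding cover, m: 0 shut (its centre 2 mm to the -y side of the well's centre, hiding the well), 0.066 fully open (moved along the box's +y, the well free). May start up to 10 mm open. Stays where it is left; friction about 1.5 N; hard stops at both ends.
- cover_rib (a point): Middle of the top edge of the cover's push rib, 25 mm above the box's top. The cover is a plate 64 (x) x 62 (y) x 4 mm, its upper face 5 mm above the box's top; across its middle stands the rib: 56 mm along the box's x, 8 mm thick, 20 mm high above the plate. Push its side toward the box's +y to open, -y to shut. Axes as the box.
- test_box: The other box, to be left alone: grey metal box 122 (x) x 192 (y) x 70 mm high, 2.2 kg, loose on rubber feet; origin at the centre of its underside, z up, y along its length. No cover, no rails: an open square well 48 x 48 mm at y = -50 mm and a small clear lamp at y = +45 mm on top.
- test_key (a joint): Travel of the square key (28 mm wide) in the square well, m: 0 up, 0.005 down. Not to be pressed.
- reel: Small reel of thick solder wire with blue flanges, 42 mm across, 43 mm high, standing behind the boxes; origin at the centre of its underside. Loose, leave alone.
- screwdriver: Screwdriver with a translucent handle, 184 x 29 x 29 mm, lying behind the boxes; origin under its middle. Loose, leave alone.
- tape_roll: Roll of masking tape 90 mm across, 15 mm high, lying flat behind the boxes; origin at the centre of its underside. Loose, leave alone.
- eraser: Rubber eraser in a sleeve, 44 x 23 x 12 mm, lying between the robot and the boxes; origin under its middle. Loose, leave alone.
Mind the look-alikes: they are no part of the job. What is shaped like the reset_box but yellow is not meant.

How it is judged:
By the outcome, as a careful person would: the job done as asked, in the order asked, and still so for the second after the job is handed in, with the robot touching nothing.
It also fails if it takes over 51 s, if anything falls off the work surface, if the arm or the gripper's body presses on something with over 40 N, if the wrist force passes 120 N, or if a joint passes its speed limit or range.

## Working session

There is one attempt and no reset: what is moved stays moved. The work goes in short steps, Python scripts to look and compute and a tool call to move; the robot and the scene stay as the last step left them, time stands still between calls to the robot, and variables do not carry over. Pictures are saved under pics/ and viewed, about 8 in all and at most 12, crops included, and the job is handed in when it is done.

Besides the shell and the picture viewer there is one more tool, called after ">>>" as name(argument=value, ...), one argument or row to a line, values as JSON. arm_command: Moves the arm, as the interface text tells. Its arguments: {"type":"object","properties":{"targets":{"type":"array","items":{"type":"number"}},"squeeze":{"type":"number"}},"required":["targets"]}

```bash
mkdir -p pics; cat > h.py <<'E'
import numpy as np, cv2
from bench import bot
def cap(n,f=None):
    c=bot.capture(n)
    if f: cv2.imwrite('pics/'+f,c['img'][:,:,::-1])
    return c
def ray(c,u,v,z):
    R=cv2.Rodrigues(np.array(c['rvec'],float))[0];t=np.array(c['tvec'],float).ravel()
    o=-R.T@t; d=R.T@np.linalg.inv(c['K'])@np.array([u,v,1.])
    return o+d*(z-o[2])/d[2]
def proj(c,P):
    return cv2.projectPoints(np.array(P,float).reshape(-1,3),np.array(c['rvec'],float),np.array(c['tvec'],float),np.array(c['K'],float),None)[0].reshape(-1,2)
E
python3 - <<'E'
from h import *
for n in('top','side'):
    c=cap(n,n+'0.png');R=cv2.Rodrigues(np.array(c['rvec'],float))[0];print(n,-R.T@np.array(c['tvec']).ravel(),c['K'][0,0])
print(bot.get_state())
E
```

```text
top [ 378.07105852  -63.83715806 1273.47190733] 451.25548647769045
side [221.33091302 846.38966188 708.33729448] 415.9863545712617
{'clock': 0.1, 'q': array([ 1.07191005,  0.47770378,  0.02235908,  1.556326  , -0.01146591,
        1.10929392, -0.08308863]), 'dq': array([ 1.14612780e-04, -2.42329470e-03, -8.01910457e-04, -2.72150646e-03,
        3.68307302e-04, -6.71917870e-05, -7.34817975e-04]), 'effort': array([ 3.79300414e-03, -5.84093821e+01,  1.53913781e+00, -2.73316419e+01,
       -5.44675381e-02,  1.30859800e-02,  7.93497202e-05]), 'tool_pos': array([ 256.90583388, -623.66818967,  246.79962562]), 'ee_rot': array([-3.08029667e+00, -6.09698778e-01,  7.22756246e-04]), 'wrist_force': array([0.38767826, 0.99052416, 0.29339216]), 'ft_torque': array([-0.04748829, -0.04138361, -0.01082447]), 'width': 0.9986185603130422}
```

View pics/top0.png

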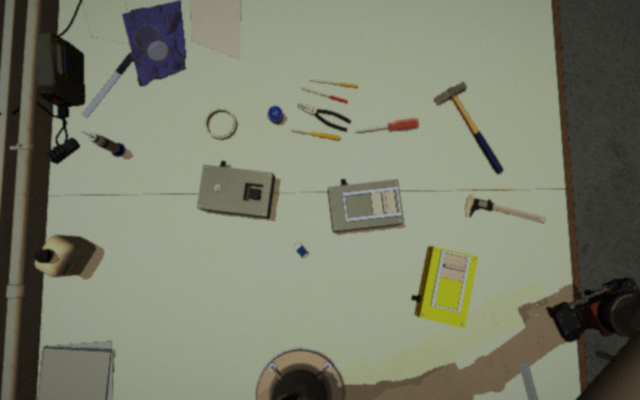

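View pics/side0.png

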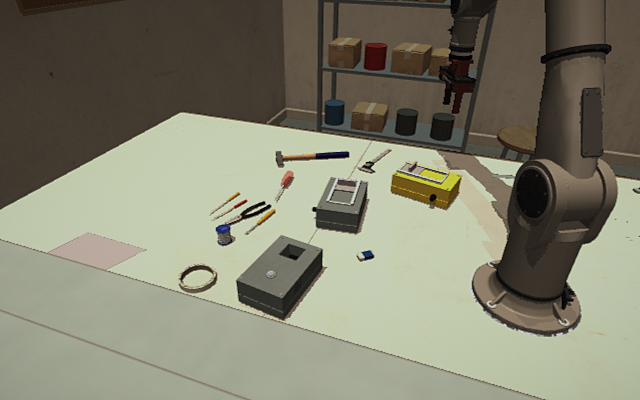

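Top view: the reset box is at about (367,206), with its rails and cover to the right. The test box is at (236,191), and the yellow decoy at (447,287). I'll zoom in and measure the rails and box.

```bash
python3 - <<'E'
from h import *
c=cap('top');s=cap('side')
a=cv2.resize(c['img'][170:242,315:415],None,fx=7,fy=7,interpolation=cv2.INTER_CUBIC)
b=cv2.resize(s['img'][168:240,300:385],None,fx=7,fy=7,interpolation=cv2.INTER_CUBIC)
cv2.imwrite('pics/a1.png',a[:,:,::-1]);cv2.imwrite('pics/b1.png',b[:,:,::-1])
# grey box top mask vs bright background
E
```

```text
(no output)
```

View pics/a1.png

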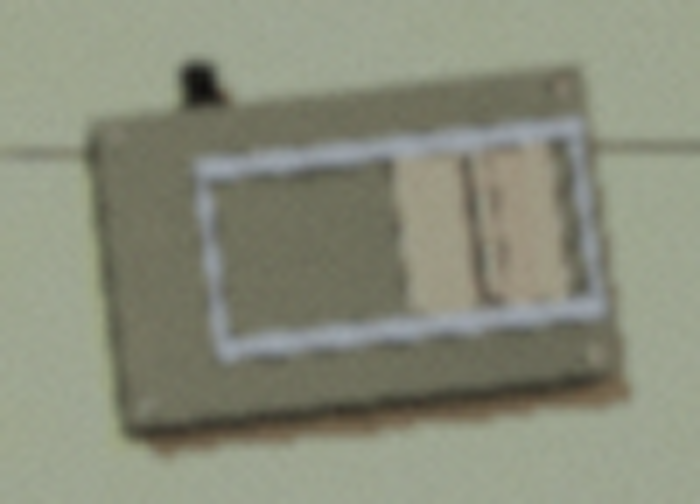

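View pics/b1.png

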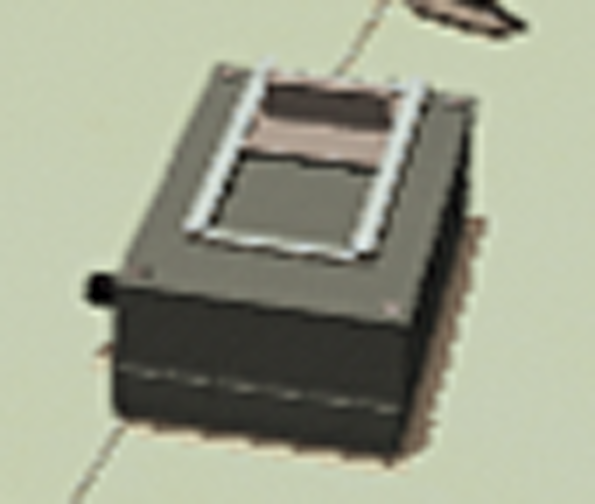

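The top crop shows the bright rail frame, outer corners at about (195,160), (585,122), (603,312) and (220,358). The cover is at the right (−y) end and the rib's dark +y face is at u≈475. There's only a small gap to the right stop. The side crop agrees, with the well end farther from the camera.

```bash
cat > m.py <<'E'
from h import *
def fr(f): return [((u+.5)/7-.5,(v+.5)/7-.5) for u,v in f]
E
python3 - <<'E'
from m import *
c=cap('top');s=cap('side')
def P(c,off,pts,z): return np.array([ray(c,off[0]+u,off[1]+v,z) for u,v in fr(pts)])
o=(315,170);np.set_printoptions(precision=1,suppress=True)
print('box top',b:=P(c,o,[(93,122),(580,68),(613,375),(127,430)],70),b.mean(0), np.linalg.norm(np.roll(b,-1,0)-b,axis=1))
img=c['img'].astype(int)[170:242,315:415]
m=((img[:,:,2]>img[:,:,0]+3)&(img[:,:,2]>110)).astype(np.uint8)
cs,_=cv2.findContours(m,cv2.RETR_EXTERNAL,cv2.CHAIN_APPROX_NONE);k=max(cs,key=cv2.contourArea)
pts=np.array([ray(c,o[0]+p[0][0],o[1]+p[0][1],78)[:2] for p in k],np.float32)
r=cv2.minAreaRect(pts);print('rails',r)
print('side box top',b2:=P(s,(300,168),[(218,68),(475,100),(410,322),(118,287)],70),b2.mean(0),np.linalg.norm(np.roll(b2,-1,0)-b2,axis=1))
print('plate',P(c,o,[(395,160),(408,312),(555,145),(575,300)],75))
print('rib +y face bottom/top',P(c,o,[(465,235)],75),P(c,o,[(484,235)],95))
print('side rib top ends',P(s,(300,168),[(268,83),(395,95)],95))
E
```

```text
box top [[ 553.1  -82.2   70. ]
 [ 571.7 -270.2   70. ]
 [ 453.1 -278.9   70. ]
 [ 434.6  -93.4   70. ]] [ 503.1 -181.2   70. ] [188.9 118.9 186.5 119.1]
rails ((475.77825927734375, -200.08023071289062), (20.539342880249023, 146.43637084960938), 3.516838788986206)
side box top [[ 569.9 -262.3   70. ]
 [ 453.2 -274.8   70. ]
 [ 433.9  -91.9   70. ]
 [ 550.3  -75.1   70. ]] [ 501.8 -176.    70. ] [117.3 183.9 117.6 188.2]
plate [[ 536.2 -197.4   75. ]
 [ 477.8 -200.9   75. ]
 [ 541.2 -258.8   75. ]
 [ 481.6 -264.5   75. ]]
rib +y face bottom/top [[ 507.  -223.4   75. ]] [[ 504.7 -227.8   95. ]]
side rib top ends [[ 531.7 -213.7   95. ]
 [ 477.4 -222.9   95. ]]
```

Both views agree: box centre ≈(502.7, −179), yaw ≈0.099, cover nearly shut with its rib at y≈−230. I'll work in box coordinates from here.

```bash
cat >> h.py <<'E'
from scipy.spatial.transform import Rotation as Ro
C=np.array([502.7,-179.,0]);Y=0.099
B=Ro.from_rotvec([0,0,Y])
def st():
    s=bot.get_state();p=s['tool_pos'];R=Ro.from_rotvec(s['ee_rot'])
    b=B.inv().apply(p-C);x=R.apply([1,0,0])
    print('t %.2f box xyz(tcp)'%s['clock'],b.round(1),'tipz',round(p[2]-25,1),'yawerr',round(np.arctan2(x[1],x[0])-Y,3),'F box',B.inv().apply(s['wrist_force']).round(1),'w',round(s['width'],2));return p,R
def to(x,y,tipz):
    p,R=st();T=C*[1,1,0]+B.apply([x,y,0]);T[2]=tipz+25
    print('move m',(R.inv().apply(T-p)/1000).round(4),'turn',(R.inv()*(B*Ro.from_rotvec([np.pi,0,0]))).as_rotvec().round(3))
E
python3 -c "
from h import *
to(0,-80,150)"
```

```text
t 0.30 box xyz(tcp) [-288.4 -418.5  247.3] tipz 222.3 yawerr 0.292 F box [-0.8  0.5  0.9] w 1.0
move m [ 0.3736 -0.2412  0.0725] turn [-0.001  0.     0.292]
```

>>> arm_command(
  targets=[0.04, -0.026, 0, 0, 0, 0.06, 0, 0.08, -0.052, 0, 0, 0, 0.12, 0, 0.12, -0.078, 0, 0, 0, 0.18, 0, 0.16, -0.104, 0, 0, 0, 0.24, 0, 0.2, -0.13, 0, 0, 0, 0.292, 0],
  squeeze=20,
)

```text
clock: 0.8
tool_pos: [393.4, -426.0, 247.8]
ee_rot: [3.138, 0.151, 0.0]
wrist_force: [0.5, -0.3, -0.1]
width: 0.589
```

```bash
python3 -c "
from h import *
to(0,-80,130)"
```

```text
t 0.80 box xyz(tcp) [-133.2 -235.   247.8] tipz 222.8 yawerr -0.003 F box [ 0.5 -0.4 -0.1] w 0.59
move m [ 0.1328 -0.1554  0.0928] turn [ 0.    -0.    -0.003]
```

>>> arm_command(
  targets=[0.03, -0.036, 0.01, 0, 0, 0, 0, 0.06, -0.072, 0.03, 0, 0, 0, 0, 0.09, -0.108, 0.05, 0, 0, 0, 0, 0.12, -0.144, 0.07, 0, 0, 0, 0, 0.13, -0.155, 0.09, 0, 0, 0, 0],
)

```text
clock: 1.3
tool_pos: [509.8, -255.5, 157.4]
ee_rot: [-3.136, -0.165, -0.004]
wrist_force: [-1.0, -0.2, 0.3]
width: 0.13
```

```bash
python3 - <<'E'
from h import *
to(0,-80,86)
c=cap('top');s=cap('side')
a=cv2.resize(c['img'][160:260,315:435],None,fx=4,fy=4,interpolation=cv2.INTER_CUBIC)
b=cv2.resize(s['img'][140:240,290:410],None,fx=4,fy=4,interpolation=cv2.INTER_CUBIC)
cv2.imwrite('pics/c1.png',np.vstack([a,b])[:600,:,::-1] if 0 else np.hstack([a[:,:400],b[:,:400]])[:,:,::-1])
E
```

```text
t 1.30 box xyz(tcp) [ -0.5 -76.8 157.4] tipz 132.4 yawerr 0.006 F box [-1.  -0.1  0.3] w 0.13
move m [0.0004 0.0033 0.0464] turn [-0.002 -0.003  0.006]
```

View pics/c1.png

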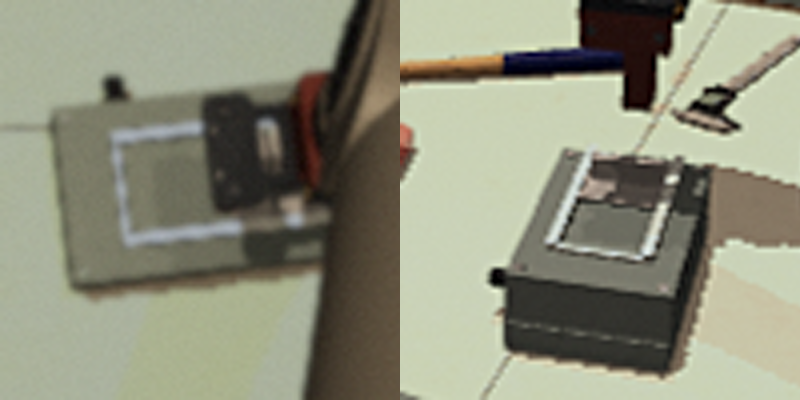

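The side view shows the shut finger above and behind the rib, at about (640,90). The top view is blocked by the arm. Going down behind the rib next.

>>> arm_command(
  targets=[0, 0.004, 0, 0, 0, 0, 0, 0, 0.004, 0.012, 0, 0, 0, 0, 0, 0.004, 0.025, 0, 0, 0, 0, 0, 0.004, 0.038, 0, 0, 0, 0, 0, 0.004, 0.047, 0, 0, 0, 0],
)

```text
clock: 1.9
tool_pos: [506.0, -265.1, 109.1]
ee_rot: [-3.137, -0.153, 0.002]
wrist_force: [-0.6, 0.4, 0.3]
width: 0.006
```

```bash
python3 -c "
from h import *
to(0,-80,82)"
```

```text
t 1.90 box xyz(tcp) [ -5.2 -86.  109.1] tipz 84.1 yawerr -0.001 F box [-0.6  0.5  0.3] w 0.01
move m [ 0.0052 -0.006   0.0021] turn [-0.001  0.001 -0.001]
```

>>> arm_command(
  targets=[0.005, -0.003, 0.002, 0, 0, 0, 0, 0.005, -0.009, 0.002, 0, 0, 0, 0, 0.005, -0.015, 0.002, 0, 0, 0, 0, 0.005, -0.021, 0.002, 0, 0, 0, 0, 0.005, -0.027, 0.002, 0, 0, 0, 0],
)

```text
clock: 2.4
tool_pos: [509.7, -237.0, 109.1]
ee_rot: [3.137, 0.156, 0.002]
wrist_force: [0.9, -1.0, -0.8]
width: 0.004
```

```bash
python3 -c "
from h import *
to(0,-10,82)"
```

```text
t 2.40 box xyz(tcp) [  1.2 -58.4 109.1] tipz 84.1 yawerr 0.0 F box [ 0.8 -1.1 -0.8] w 0.0
move m [-0.0012 -0.0484  0.0021] turn [ 0.001 -0.001  0.   ]
```

Contact shows as about −1 N in y. I'll push to y≈−12, then creep.

>>> arm_command(
  targets=[-0.001, -0.009, 0.001, 0, 0, 0, 0, -0.001, -0.018, 0.001, 0, 0, 0, 0, -0.001, -0.027, 0.001, 0, 0, 0, 0, -0.001, -0.036, 0.001, 0, 0, 0, 0, -0.001, -0.044, 0.001, 0, 0, 0, 0],
)

```text
clock: 2.9
tool_pos: [503.9, -192.7, 107.7]
ee_rot: [-3.138, -0.156, 0.0]
wrist_force: [1.2, -1.6, 0.8]
width: 0.003
```

```bash
python3 - <<'E'
from h import *
to(0,-4,82)
s=cap('side')
b=cv2.resize(s['img'][140:240,290:410],None,fx=5,fy=5,interpolation=cv2.INTER_CUBIC)
cv2.imwrite('pics/d1.png',b[:,:,::-1])
E
```

```text
t 2.90 box xyz(tcp) [ -0.2 -13.7 107.7] tipz 82.7 yawerr 0.0 F box [ 1.1 -1.7  0.8] w 0.0
move m [ 0.0002 -0.0097  0.0007] turn [-0.  0.  0.]
```

View pics/d1.png

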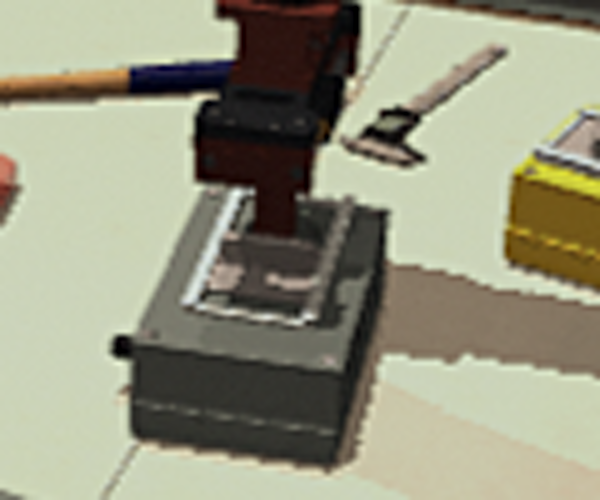

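The finger is behind the rib and the cover is close to the near stop. I'll creep on.

>>> arm_command(
  targets=[0, -0.001, 0, 0, 0, 0, 0, 0, -0.002, 0, 0, 0, 0, 0, 0, -0.003, 0, 0, 0, 0, 0, 0, -0.004, 0, 0, 0, 0, 0, 0, -0.005, 0, 0, 0, 0, 0],
)

```text
clock: 3.45
tool_pos: [503.2, -189.1, 107.5]
ee_rot: [3.138, 0.154, -0.001]
wrist_force: [0.4, -1.7, -0.5]
width: 0.006
```

```bash
python3 -c "
from h import *
to(0,-4,82)"
```

```text
t 3.45 box xyz(tcp) [ -0.5 -10.1 107.5] tipz 82.5 yawerr -0.001 F box [ 0.3 -1.8 -0.5] w 0.01
move m [ 0.0004 -0.0061  0.0005] turn [ 0.     0.    -0.001]
```

>>> arm_command(
  targets=[0, -0.001, 0, 0, 0, 0, 0, 0, -0.002, 0, 0, 0, 0, 0, 0, -0.003, 0, 0, 0, 0, 0, 0, -0.004, 0, 0, 0, 0, 0, 0, -0.004, 0, 0, 0, 0, 0],
)

```text
clock: 3.95
tool_pos: [503.1, -184.4, 107.7]
ee_rot: [-3.138, -0.156, 0.0]
wrist_force: [-0.7, -1.6, -0.3]
width: 0.006
```

>>> arm_command(
  targets=[0, -0.0005, 0, 0, 0, 0, 0, 0, -0.001, 0, 0, 0, 0, 0, 0, -0.0015, 0, 0, 0, 0, 0, 0, -0.002, 0, 0, 0, 0, 0, 0, -0.002, 0, 0, 0, 0, 0],
)

```text
clock: 4.45
tool_pos: [502.9, -182.6, 107.7]
ee_rot: [-3.138, -0.155, -0.0]
wrist_force: [-0.3, -1.4, 0.5]
width: 0.01
```

```bash
python3 -c "
from h import *
to(0,-4,82)"
```

```text
t 4.45 box xyz(tcp) [-1.000e-01 -3.600e+00  1.077e+02] tipz 82.7 yawerr -0.0 F box [-0.5 -1.4  0.5] w 0.01
move m [0.0001 0.0004 0.0007] turn [-0. -0. -0.]
```

>>> arm_command(
  targets=[0, -0.0005, 0, 0, 0, 0, 0, 0, -0.001, 0, 0, 0, 0, 0, 0, -0.0015, 0, 0, 0, 0, 0, 0, -0.002, 0, 0, 0, 0, 0, 0, -0.002, 0, 0, 0, 0, 0],
)

```text
clock: 4.95
tool_pos: [502.8, -181.6, 107.7]
ee_rot: [3.137, 0.154, 0.001]
wrist_force: [0.2, -5.2, -1.6]
width: 0.001
```

>>> arm_command(
  targets=[0, -0.0005, 0, 0, 0, 0, 0, 0, -0.001, 0, 0, 0, 0, 0, 0, -0.0015, 0, 0, 0, 0, 0, 0, -0.0015, 0, 0, 0, 0, 0, 0, -0.0015, 0, 0, 0, 0, 0],
)

```text
clock: 5.45
tool_pos: [502.8, -181.5, 107.8]
ee_rot: [3.135, 0.152, 0.002]
wrist_force: [-0.2, -8.4, -3.1]
width: 0.009
```

The stop is reached: force rose from 1.5 to 8.4 N while the position stayed put, within 1 mm of the prediction. I'll back off, lift slightly and move over the well (box y≈−49).

>>> arm_command(
  targets=[0, 0.004, 0, 0, 0, 0, 0, 0, 0.01, -0.002, 0, 0, 0, 0, 0, 0.022, -0.006, 0, 0, 0, 0, 0, 0.036, -0.008, 0, 0, 0, 0, 0, 0.048, -0.008, 0, 0, 0, 0],
)

```text
clock: 5.95
tool_pos: [507.8, -228.7, 116.3]
ee_rot: [3.137, 0.154, 0.002]
wrist_force: [-0.5, -0.4, -0.7]
width: 0.006
```

```bash
python3 - <<'E'
from h import *
to(0,-49,75)
s=cap('side')
b=cv2.resize(s['img'][140:240,290:410],None,fx=5,fy=5,interpolation=cv2.INTER_CUBIC)
cv2.imwrite('pics/e1.png',b[:,:,::-1])
E
```

```text
t 5.95 box xyz(tcp) [ 1.000e-01 -4.990e+01  1.163e+02] tipz 91.3 yawerr -0.001 F box [-0.5 -0.4 -0.7] w 0.01
move m [-0.0002 -0.0009  0.0163] turn [ 0.001 -0.001 -0.001]
```

View pics/e1.png

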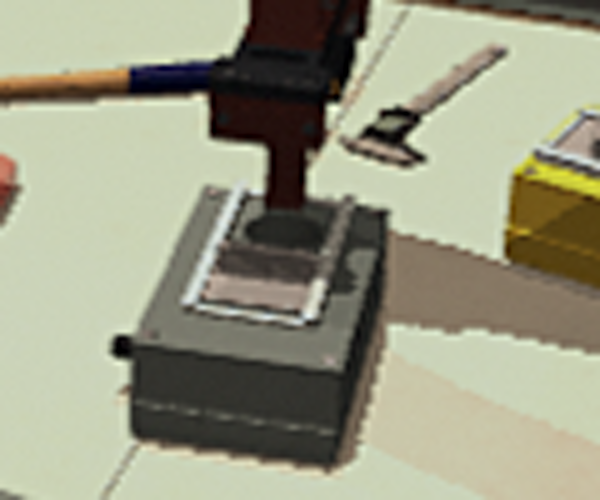

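The cover is fully open against the near stop. The round well is centred at about crop (285,228), with the finger above it. I'll check the well centre from that pixel.

```bash
python3 - <<'E'
from h import *
s=cap('side')
for u,v in((285,230),(245,228),(325,228)): print(B.inv().apply(ray(s,290+u/5,140+v/5,70)-C).round(1))
to(0,-49,60)
E
```

```text
[ -1.8 -48.4  70. ]
[ 22.4 -44.4  70. ]
[-25.1 -57.2  70. ]
t 6.05 box xyz(tcp) [ -0.5 -50.9 115.8] tipz 90.8 yawerr -0.004 F box [-0.1 -0.7  0.2] w 0.01
move m [ 0.0005 -0.002   0.0308] turn [ 0.001 -0.    -0.004]
```

Consistent with (0,−49). Going in, down to a tip height of about 55.

>>> arm_command(
  targets=[-0.001, -0.001, 0.006, 0, 0, 0, 0, -0.001, -0.001, 0.014, 0, 0, 0, 0, -0.001, -0.001, 0.022, 0, 0, 0, 0, -0.001, -0.001, 0.03, 0, 0, 0, 0, -0.001, -0.001, 0.037, 0, 0, 0, 0],
)

```text
clock: 6.55
tool_pos: [505.9, -225.6, 77.6]
ee_rot: [-3.137, -0.156, 0.001]
wrist_force: [-0.2, -0.0, 0.6]
width: 0.004
```

```bash
python3 -c "
from h import *
to(0,-49,48)"
```

```text
t 6.55 box xyz(tcp) [ -1.4 -46.7  77.6] tipz 52.6 yawerr 0.0 F box [-0.2 -0.   0.6] w 0.0
move m [0.0014 0.0023 0.0046] turn [-0.     0.001  0.   ]
```

>>> arm_command(
  targets=[0.001, 0.002, 0.002, 0, 0, 0, 0, 0.001, 0.002, 0.004, 0, 0, 0, 0, 0.001, 0.002, 0.006, 0, 0, 0, 0, 0.001, 0.002, 0.008, 0, 0, 0, 0, 0.001, 0.002, 0.008, 0, 0, 0, 0],
)

```text
clock: 7.05
tool_pos: [507.6, -228.1, 70.9]
ee_rot: [3.137, 0.155, 0.001]
wrist_force: [-1.4, -0.7, 2.3]
width: 0.003
```

>>> arm_command(
  targets=[0, 0, 0.0005, 0, 0, 0, 0, 0, 0, 0.001, 0, 0, 0, 0, 0, 0, 0.0015, 0, 0, 0, 0, 0, 0, 0.002, 0, 0, 0, 0, 0, 0, 0.002, 0, 0, 0, 0],
)

```text
clock: 7.55
tool_pos: [507.7, -228.1, 68.8]
ee_rot: [3.137, 0.155, 0.001]
wrist_force: [0.1, -1.1, 4.7]
width: 0.005
```

Pressing against the spring (2.3, then 4.7 N). I'll continue until the hard stop shows.

>>> arm_command(
  targets=[0, 0, 0.0005, 0, 0, 0, 0, 0, 0, 0.001, 0, 0, 0, 0, 0, 0, 0.0015, 0, 0, 0, 0, 0, 0, 0.002, 0, 0, 0, 0, 0, 0, 0.002, 0, 0, 0, 0],
)

```text
clock: 8.05
tool_pos: [507.7, -228.2, 68.1]
ee_rot: [3.137, 0.155, 0.001]
wrist_force: [-4.6, 1.3, 18.3]
width: 0.006
```

>>> arm_command(
  targets=[0, 0, 0.0005, 0, 0, 0, 0, 0, 0, 0.001, 0, 0, 0, 0, 0, 0, 0.0015, 0, 0, 0, 0, 0, 0, 0.0015, 0, 0, 0, 0, 0, 0, 0.0015, 0, 0, 0, 0],
)

```text
clock: 8.55
tool_pos: [507.8, -228.2, 67.9]
ee_rot: [3.137, 0.155, 0.001]
wrist_force: [-7.8, 2.4, 30.2]
width: 0.006
```

Hard stop at tip z=43, exactly as expected, with 30 N: the key is fully down. Retracting straight up.

>>> arm_command(
  targets=[0, 0, -0.005, 0, 0, 0, 0, 0, 0, -0.015, 0, 0, 0, 0, 0, 0, -0.03, 0, 0, 0, 0, 0, 0, -0.05, 0, 0, 0, 0, 0, 0, -0.07, 0, 0, 0, 0],
)

```text
clock: 9.05
tool_pos: [506.7, -227.4, 135.3]
ee_rot: [-3.137, -0.156, 0.003]
wrist_force: [-1.2, 0.5, 0.8]
width: 0.004
```

```bash
python3 - <<'E'
from h import *
to(0,44,112)
s=cap('side')
b=cv2.resize(s['img'][140:240,290:410],None,fx=5,fy=5,interpolation=cv2.INTER_CUBIC)
cv2.imwrite('pics/f1.png',b[:,:,::-1])
E
```

```text
t 9.05 box xyz(tcp) [ -0.8 -48.6 135.3] tipz 110.3 yawerr 0.0 F box [-1.2  0.6  0.8] w 0.0
move m [ 0.0008 -0.0926 -0.0016] turn [-0.001  0.002  0.   ]
```

View pics/f1.png

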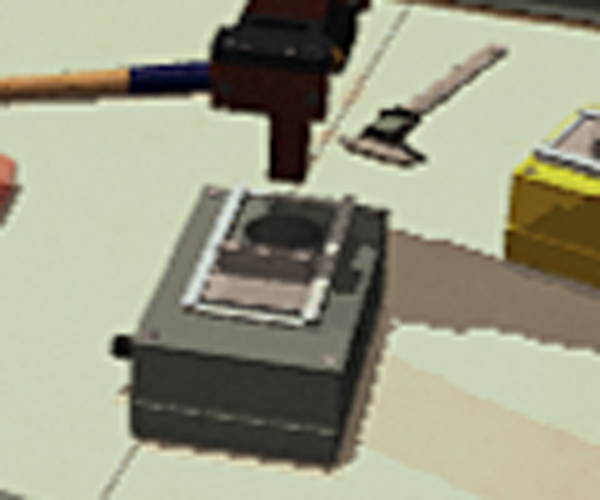

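The finger is clear above the well (crop (285,180)), the cover is still open and the box hasn't moved. Crossing over the rib at tip z≈112.

>>> arm_command(
  targets=[0, -0.02, -0.002, 0, 0, 0, 0, 0, -0.045, -0.002, 0, 0, 0, 0, 0, -0.07, -0.002, 0, 0, 0, 0, 0, -0.09, -0.002, 0, 0, 0, 0, 0, -0.093, -0.002, 0, 0, 0, 0],
)

```text
clock: 9.6
tool_pos: [497.7, -132.5, 136.6]
ee_rot: [-3.136, -0.162, 0.002]
wrist_force: [-0.0, -0.7, 0.5]
width: 0.006
```

```bash
python3 -c "
from h import *
to(0,44,83)"
```

```text
t 9.60 box xyz(tcp) [ -0.4  46.8 136.6] tipz 111.6 yawerr 0.004 F box [-0.1 -0.7  0.5] w 0.01
move m [0.0004 0.0028 0.0286] turn [-0.002  0.001  0.004]
```

>>> arm_command(
  targets=[0, 0, 0.005, 0, 0, 0, 0, 0, 0, 0.012, 0, 0, 0, 0, 0, 0, 0.02, 0, 0, 0, 0, 0, 0, 0.027, 0, 0, 0, 0, 0, 0, 0.029, 0, 0, 0, 0],
)

```text
clock: 10.1
tool_pos: [497.5, -135.9, 106.8]
ee_rot: [-3.138, -0.154, 0.003]
wrist_force: [0.1, -0.8, -0.3]
width: 0.003
```

```bash
python3 -c "
from h import *
to(0,30,83)"
```

```text
t 10.10 box xyz(tcp) [ -0.9  43.4 106.8] tipz 81.8 yawerr -0.001 F box [ 0.  -0.8 -0.3] w 0.0
move m [ 0.0009  0.0134 -0.0012] turn [-0.     0.002 -0.001]
```

>>> arm_command(
  targets=[0.001, 0.006, 0, 0, 0, 0, 0, 0.001, 0.012, 0, 0, 0, 0, 0, 0.001, 0.02, 0, 0, 0, 0, 0, 0.001, 0.029, 0, 0, 0, 0, 0, 0.001, 0.038, 0, 0, 0, 0, 0],
)

```text
clock: 10.6
tool_pos: [503.4, -173.7, 108.4]
ee_rot: [-3.138, -0.155, -0.001]
wrist_force: [0.3, 1.3, 1.1]
width: 0.004
```

>>> arm_command(
  targets=[0, 0.008, 0, 0, 0, 0, 0, 0, 0.015, 0, 0, 0, 0, 0, 0, 0.021, 0, 0, 0, 0, 0, 0, 0.026, 0, 0, 0, 0, 0, 0, 0.029, 0, 0, 0, 0, 0],
)

```text
clock: 11.1
tool_pos: [505.9, -202.4, 108.1]
ee_rot: [3.138, 0.155, 0.0]
wrist_force: [1.0, 1.6, 0.7]
width: 0.003
```

```bash
python3 -c "
from h import *
to(0,-33.5,83)"
```

```text
t 11.10 box xyz(tcp) [  0.8 -23.6 108.1] tipz 83.1 yawerr -0.0 F box [1.2 1.4 0.7] w 0.0
move m [-0.0008  0.0099  0.0001] turn [ 0. -0. -0.]
```

>>> arm_command(
  targets=[-0.001, 0.002, 0, 0, 0, 0, 0, -0.001, 0.004, 0, 0, 0, 0, 0, -0.001, 0.006, 0, 0, 0, 0, 0, -0.001, 0.007, 0, 0, 0, 0, 0, -0.001, 0.008, 0, 0, 0, 0, 0],
)

```text
clock: 11.6
tool_pos: [505.5, -210.0, 108.1]
ee_rot: [-3.138, -0.155, 0.001]
wrist_force: [-0.1, 1.7, -0.2]
width: 0.002
```

>>> arm_command(
  targets=[0, 0.0005, 0, 0, 0, 0, 0, 0, 0.001, 0, 0, 0, 0, 0, 0, 0.0015, 0, 0, 0, 0, 0, 0, 0.002, 0, 0, 0, 0, 0, 0, 0.002, 0, 0, 0, 0, 0],
)

```text
clock: 12.1
tool_pos: [505.7, -212.1, 108.1]
ee_rot: [3.138, 0.155, -0.0]
wrist_force: [0.8, 1.8, -0.4]
width: 0.005
```

>>> arm_command(
  targets=[0, 0.0005, 0, 0, 0, 0, 0, 0, 0.001, 0, 0, 0, 0, 0, 0, 0.0015, 0, 0, 0, 0, 0, 0, 0.0015, 0, 0, 0, 0, 0, 0, 0.0015, 0, 0, 0, 0, 0],
)

```text
clock: 12.6
tool_pos: [505.9, -213.6, 108.1]
ee_rot: [3.138, 0.155, -0.0]
wrist_force: [1.0, 0.9, -0.1]
width: 0.006
```

>>> arm_command(
  targets=[0, 0.0005, 0, 0, 0, 0, 0, 0, 0.001, 0, 0, 0, 0, 0, 0, 0.0015, 0, 0, 0, 0, 0, 0, 0.002, 0, 0, 0, 0, 0, 0, 0.002, 0, 0, 0, 0, 0],
)

```text
clock: 13.1
tool_pos: [506.1, -215.6, 108.1]
ee_rot: [3.138, 0.155, -0.0]
wrist_force: [-0.6, 1.8, 0.3]
width: 0.009
```

>>> arm_command(
  targets=[0, 0.0005, 0, 0, 0, 0, 0, 0, 0.001, 0, 0, 0, 0, 0, 0, 0.001, 0, 0, 0, 0, 0, 0, 0.001, 0, 0, 0, 0, 0, 0, 0.001, 0, 0, 0, 0, 0],
)

```text
clock: 13.6
tool_pos: [506.2, -216.6, 108.2]
ee_rot: [3.138, 0.155, -0.0]
wrist_force: [-0.4, 1.1, -0.8]
width: 0.007
```

>>> arm_command(
  targets=[0, 0.0005, 0, 0, 0, 0, 0, 0, 0.001, 0, 0, 0, 0, 0, 0, 0.0015, 0, 0, 0, 0, 0, 0, 0.002, 0, 0, 0, 0, 0, 0, 0.002, 0, 0, 0, 0, 0],
)

```text
clock: 14.1
tool_pos: [506.5, -218.6, 108.2]
ee_rot: [3.138, 0.155, 0.0]
wrist_force: [-1.2, 0.4, 0.0]
width: 0.009
```

>>> arm_command(
  targets=[0, 0.0005, 0, 0, 0, 0, 0, 0, 0.001, 0, 0, 0, 0, 0, 0, 0.001, 0, 0, 0, 0, 0, 0, 0.001, 0, 0, 0, 0, 0, 0, 0.001, 0, 0, 0, 0, 0],
)

```text
clock: 14.6
tool_pos: [506.6, -219.6, 108.2]
ee_rot: [3.138, 0.155, 0.0]
wrist_force: [-0.8, 0.4, -0.0]
width: 0.005
```

```bash
python3 - <<'E'
from h import *
st()
s=cap('side')
b=cv2.resize(s['img'][140:240,290:410],None,fx=5,fy=5,interpolation=cv2.INTER_CUBIC)
cv2.imwrite('pics/g1.png',b[:,:,::-1])
E
```

```text
t 14.60 box xyz(tcp) [ -0.2 -40.7 108.2] tipz 83.2 yawerr -0.0 F box [-0.8  0.5 -0. ] w 0.0
```

View pics/g1.png

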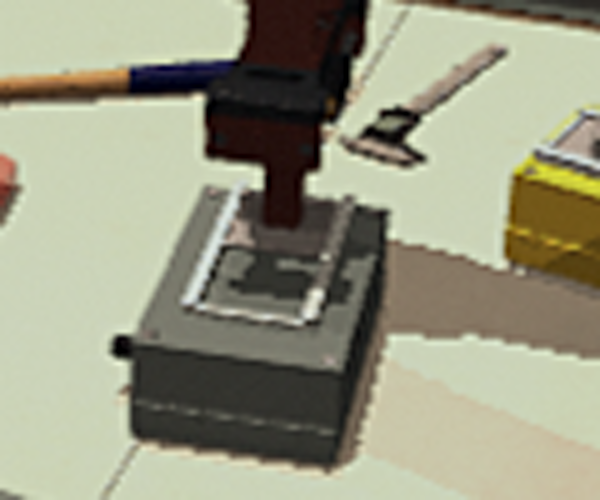

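The cover (front edge at crop v≈250) covers the well, the finger is at the rib, and the box is unmoved. There's no stop yet, so I'll keep creeping.

>>> arm_command(
  targets=[0, 0.0005, 0, 0, 0, 0, 0, 0, 0.001, 0, 0, 0, 0, 0, 0, 0.0015, 0, 0, 0, 0, 0, 0, 0.002, 0, 0, 0, 0, 0, 0, 0.002, 0, 0, 0, 0, 0],
)

```text
clock: 15.15
tool_pos: [506.7, -221.2, 108.1]
ee_rot: [-3.137, -0.155, 0.0]
wrist_force: [-0.7, 1.6, 1.6]
width: 0.004
```

>>> arm_command(
  targets=[0, 0.0005, 0, 0, 0, 0, 0, 0, 0.001, 0, 0, 0, 0, 0, 0, 0.001, 0, 0, 0, 0, 0, 0, 0.001, 0, 0, 0, 0, 0, 0, 0.001, 0, 0, 0, 0, 0],
)

```text
clock: 15.65
tool_pos: [506.7, -221.3, 108.1]
ee_rot: [-3.136, -0.156, 0.001]
wrist_force: [-2.1, 5.6, 2.4]
width: 0.006
```

>>> arm_command(
  targets=[0, 0.0005, 0, 0, 0, 0, 0, 0, 0.001, 0, 0, 0, 0, 0, 0, 0.001, 0, 0, 0, 0, 0, 0, 0.001, 0, 0, 0, 0, 0, 0, 0.001, 0, 0, 0, 0, 0],
)

```text
clock: 16.15
tool_pos: [506.8, -221.4, 108.2]
ee_rot: [-3.135, -0.157, 0.002]
wrist_force: [-2.9, 7.9, 3.6]
width: 0.005
```

>>> arm_command(
  targets=[0, -0.004, 0, 0, 0, 0, 0, 0, -0.01, -0.004, 0, 0, 0, 0, 0, -0.016, -0.015, 0, 0, 0, 0, 0, -0.02, -0.04, 0, 0, 0, 0, 0, -0.02, -0.08, 0, 0, 0, 0],
)

```text
clock: 16.65
tool_pos: [503.8, -202.4, 188.1]
ee_rot: [-3.137, -0.157, 0.005]
wrist_force: [0.3, -0.5, 0.3]
width: 0.006
```

>>> arm_command(
  targets=[-0.02, 0.04, -0.03, 0, 0, 0, 0, -0.04, 0.08, -0.05, 0, 0, 0, 0, -0.06, 0.12, -0.06, 0, 0, 0, 0, -0.08, 0.16, -0.06, 0, 0, 0, 0, -0.1, 0.2, -0.06, 0, 0, 0, 0],
)

```text
clock: 17.15
tool_pos: [424.7, -414.4, 250.2]
ee_rot: [3.135, 0.155, 0.004]
wrist_force: [1.0, 0.2, -0.5]
width: 0.005
```

```bash
python3 - <<'E'
from h import *
st()
c=cap('top','top9.png');s=cap('side')
a=cv2.resize(c['img'][170:242,315:415],None,fx=5.5,fy=5.5,interpolation=cv2.INTER_CUBIC)
b=cv2.resize(s['img'][168:240,300:372],None,fx=5.5,fy=5.5,interpolation=cv2.INTER_CUBIC)
cv2.imwrite('pics/i1.png',np.hstack([a[:,:400],b])[:,:800,::-1])
E
```

```text
t 17.15 box xyz(tcp) [-100.9 -226.5  250.2] tipz 225.2 yawerr -0.0 F box [ 1.   0.1 -0.5] w 0.01
```

View pics/i1.png

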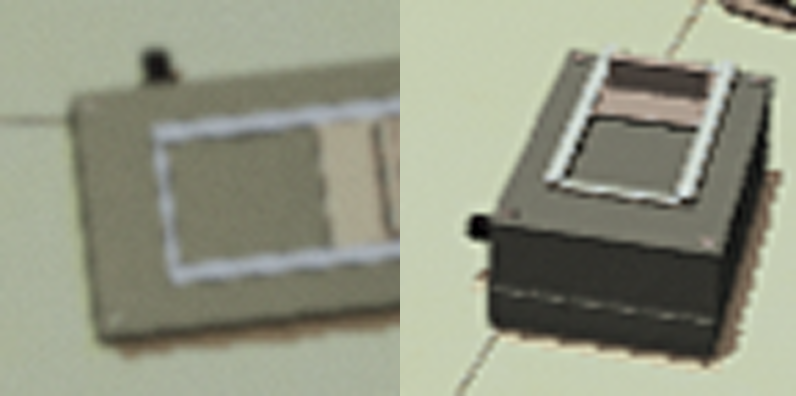

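View pics/top9.png

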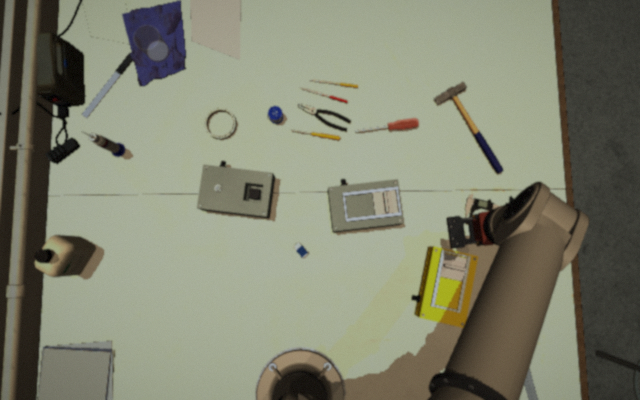

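The cover is shut: its left edge has moved slightly right of the start position, and the hard stop was felt. The box is at the same pixels as before, (328–404, 180–232), and everything else is in place. The robot is clear of everything.

```bash
python3 -c "
from bench import bot
print(bot.finish_job())"
```

```text
the job is handed in; nothing more can be done
None
```

I pushed the cover fully open, pressed the reset key fully down and released it, pushed the cover fully shut again, and handed the job in at about 17 s of the 51 s allowed.

- **Cover opened:** the cover stopped moving while the push force rose from 1.5 to 8.4 N, so it was against its stop.
- **Key pressed:** the spring read 2.3 N, then 4.7 N. The key then stopped hard at a fingertip height of 43 mm, as expected for full travel, with about 30 N on it. I then lifted the finger straight out. I did not check the spring-back separately.
- **Cover shut:** the cover stopped moving while the force rose to 7.9 N. This was about 9 mm further than I predicted, because I had assumed thicker fingertips. The travel fits a fingertip about 18 mm thick, and the pictures show the cover shut.
- **Last pictures:** the reset box, the test box and the things around them are where they were at the start, and the robot is touching nothing. No check failed.

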